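Shoe horn into its stand, stand held in the corner rails

ROBOT

A 6-joint arm with a two-finger parallel gripper is mounted at the origin on the work surface. World frame = base frame: x ahead of the robot, y to its left, z up, the work surface at z = 0. Lengths are in mm, angles in rad, forces in N, time in s.
With the tool pointing down it reaches from about 225 to 725 mm from the base axis. Payload 3.1 kg.
Tool frame: the origin (TCP) lies midway between the tips of the shut fingers; the grasp point (between the pads) lies 19 mm behind it; z points along the fingers, y is the line along which they close (so a half turn about z gives the same grasp; the last joint's range is limited). The gripper opens to 85 mm and grips with 20 to 120 N. Pads are 22 mm wide; open, the fingers measure 114 mm over their backs; the gripper's body (76 mm by 85 mm) begins 54 mm behind the grasp point. The pads swing forward as they close: fully open they stand 13 mm farther back than shut.
Start: joints at [-1.315, 0.048, 0.099, 1.622, 0, 1.443], TCP at [196.569, -486.804, 231.312] pointing down, gripper open.
Joint ranges: [-2.91, 2.91], [-0.99, 1.94], [-1.21, 1.42], [-2.12, 2.29], [-1.49, 1.47], [-3.14, 3.14]. Speed limits (rad/s): [2.79, 2.79, 3.14, 3.14, 3.14, 3.14].

INTERFACE

Orientations are given as a 3x3 rotation matrix whose columns are the frame's x, y, z axes.
In Python, from bench import manip gives the robot as it stands.
- The arm moves only by the tool play_rows, never from a script. Its argument "increments" is a list that holds one entry, the list of rows, each a list of 7 numbers: the turn, a rotation vector about the world's x, y, z in degrees, then the shift along the world's x, y, z in cm, then the closure, from 0 (fully open) to 1 (shut). In form: [[[ax, ay, az, x, y, z, claw], ...]]. A call has 1 to 5 rows; each row is the pose to reach, as a shift and turn from the pose commanded when the call began; what a row does not reach only later rows make up. A row lasts 1/8 s, in which the tool goes at most 62.5 mm and 10.7 degrees, less where a joint would pass 70% of its speed; a pose out of reach is approached as far as the arm can. A call with a gripper value outside its range is refused whole. The fingers move at their own pace and stop on an object; "newtons" is the grip in N (left out, the last holds). Time passes only in rows, so rows that repeat a pose let the fingers close. It gives the time, the measured TCP pose, the force, the opening and the grip force at its end, in the units of the state.
- manip.sense(): the state, without advancing time (a new reading comes with each control period).
- manip.get_image(name): name is "scene" or "top" or "wrist"; returns the picture (400x640x3 uint8, red, green, blue); there is no depth.
- manip.calibration(name): a dict with "fx", "fy", "cx", "cy" (pixels), "distortion" ([k1, k2, p1, p2, k3] as OpenCV has them; the pictures are not rectified), "eye" and "orientation" of the camera in the world. Camera axes: x right, y up, looking along -z (the intrinsics and any distortion apply to the point x, -y, -z); pixel columns grow to the right and rows downward; lengths in mm; the calibration is good to about 2 mm. A picture is of the moment at which its call begins: read the wrist's pose just before it. calibration takes no time and is no camera call; for the wrist camera it gives the pose at the moment of the call.
- manip.hand_in(): hands the job in; it is judged then, once.
Trained networks look in the newest picture that a camera, given by its name, has taken for a name from the list of things; names that differ only in an ending like _2 or _b are one class to them, and where a whole thing is asked for, a point or a joint stands for the part that bears it (a point fixed in the world has none). Each returns a list of dicts, best first, with "confidence" (0 to 1); they miss things now and then, are a little off and sometimes report something else, mostly with a low value. They report only what shows in the picture. A call takes as long as a camera call. They do not tell look-alikes from the thing itself.
- manip.look_for(camera, query): "point" ([row, column] in pixels, amid what is visible of it).
- manip.cut_out(camera, query): "pixels" (400x640 bool, what is visible of it) and "point" ([row, column] in pixels, amid what is visible of it).
The state is a dict: "t": time; "joints": joint angles; "qd": joint speeds; "joint_efforts": joint torques, N m; "tcp_pos": TCP position; "tool_rot": TCP orientation; "contact_force": force on the tool from outside, world axes, zero at the start; "torque": the same for the moment, N m; "finger_gap": finger opening in mm; "grip_force": force on a finger pad.
Only numpy, scipy, OpenCV 4.12 (cv2) and the standard library are available. Lean on these libraries where they do the work, as an engineer would, in place of code of your own. Each camera call takes 0.05 s, during which the arm holds its last target. There are 200 camera calls.

TASK

Pull the red shoe horn out of the white parcel box's pocket, slide its blade fully down into the slot of the wooden stand and let go of it, with the stand still clear of the rails. Then move the stand itself, slotted end first, into the inside corner of the two aluminium rails and finish while still holding it there, flat on the bench and pressed square and firmly against both rails at once with the horn in its slot. Leave the glass weight and the train car alone.

Things in the scene. Friction and masses are not known exactly. Their poses are not given: they have to be found in the camera images.
- horn: Red rigid shoe horn, 163 mm long, about 60 g, upright in the parcel box's pocket with a little play. Origin: lowest point of the blade's round tip (15 mm radius). z up along it, y across its width, x through its thickness. Blade 30 mm wide, 5 mm thick, up to 95 mm above the tip; handle above it (93 to 163 mm) 26 mm wide, 12 mm thick. Same when turned half round about z.
- horn_grip (a point): Point on the horn's axis in the middle of the handle, 135 mm above the blade's tip; a good place to pinch the handle across its 12 mm thickness from above.
- parcel_box: White plastic parcel box, fixed to the bench, 200 (x) by 240 (y) by 110 mm high. Origin: centre of its underside. In its top, 75 mm from the centre towards its +y, is a pocket 9 mm (x) by 38 mm (y), 55 mm deep, in which the horn stands; the pocket's floor is 55 mm above the bench.
- stand: Loose wooden shoe-horn stand, 0.3 to 0.56 kg (friction about 0.6), a block 140 (x) by 64 (y) by 60 mm high. Origin: centre of its underside, z up. Towards +x in its top is the slot for the horn; towards -x an upright darker wooden grip stud stands on it. Its +x end face must finally lie against the end rail and its +y side face against the side rail.
- slot_mouth (a point): Centre of the slot's mouth in the stand's top: 45 mm from the stand's origin along its +x, 60 mm above the bench. Slot 9 mm (stand x) by 34 mm (stand y), 52 mm deep (floor 8 mm above the stand's underside), widened by a bevel in its top 7 mm to 19 by 44 mm. The blade's width goes along the stand's y. The horn may lean up to 10 degrees in it.
- stand_grip (a point): Point inside the stand's grip stud, 88 mm above the stand's underside and 55 mm from its origin along -x. The stud is 30 mm (stand x) by 24 mm (stand y), from 60 to 100 mm above the underside; pinch it from above across its 24 mm (along the stand's y).
- stand_nose (a point): Bottom corner of the stand that goes into the rails' corner: at +70 mm x, +32 mm y from the stand's origin.
- corner: Inside corner of the two rails, fixed to the bench. Origin: the point on the bench where the rails' inner faces meet. The stand belongs at negative x and negative y of this frame, with its axes parallel to this frame's: seated, the stand's origin is at x = -70 mm, y = -32 mm here.
- rail_end: Aluminium end rail, fixed, 25 mm high, 10 mm thick. Same origin and axes as the corner; its inner face is the plane x = 0, from y = 0 to y = -110 mm. The stand is pressed to +x against it. Rigid.
- rail_side: Aluminium side rail, fixed, 25 mm high, 10 mm thick. Same origin and axes as the corner; its inner face is the plane y = 0, from x = 0 to x = -140 mm. The stand is pressed to +y against it. Rigid.
- weight: Round green glass paperweight, 80 mm across, 37 mm high, loose; leave alone. Origin: centre of its underside.
- train_car: Small wooden model train car with red roof, 90 (x) by 46 by 57 mm high, loose; leave alone. Origin: centre of its underside.
Mind the look-alikes: they are no part of the job. There is more than one size of the horn; the one meant has the size given above.

How it is judged:
By the outcome, as a careful person would: the job done as asked, in the order asked, and still so for the second after the job is handed in, while the arm keeps its last pose, push and grip.
It also fails if it takes over 72 s, if anything falls off the work surface, if the arm or the gripper's body presses on something with over 40 N, if the wrist force passes 120 N, or if a joint passes its speed limit or range.

## Working session

There is one attempt and no reset: what is moved stays moved. The work goes in short steps, Python scripts to look and compute and a tool call to move; the robot and the scene stay as the last step left them, time stands still between calls to the robot, and variables do not carry over. Pictures are saved under pics/ and viewed, at most 13 in all, crops included, and the job is handed in when it is done.

Besides the shell and the picture viewer there is one more tool, called after ">>>" as name(argument=value, ...) on one line, values as JSON. play_rows: Moves the arm, as the interface text tells. Its arguments: {"type":"object","properties":{"increments":{"type":"array"},"newtons":{"type":"number"}},"required":["increments"]}

```bash
mkdir -p pics; ls
python3 - <<'E'
from bench import manip
import cv2,numpy as np
for c in("scene","top"):
    im=manip.get_image(c); cv2.imwrite(f"pics/{c}0.png",im[:,:,::-1])
    k=manip.calibration(c); print(c,{a:np.round(b,3).tolist() for a,b in k.items()})
    for q in("horn","parcel_box","stand","stand_grip","slot_mouth","corner","rail_end","rail_side","weight","train_car"):
        print(q,[(np.round(d["point"]).tolist(),round(d["confidence"],2)) for d in manip.look_for(c,q)][:4])
E
```

```text
pics
scene {'fx': 516.607, 'fy': 516.607, 'cx': 319.343, 'cy': 192.973, 'distortion': [0.054, 0.0, 0.0, 0.0, 0.0], 'eye': [1331.554, 50.581, 1200.394], 'orientation': [[-0.184, -0.815, 0.55], [0.983, -0.148, 0.11], [-0.009, 0.561, 0.828]]}
horn [([144.0, 267.0], 0.75), ([143.0, 217.0], 0.54), ([169.0, 263.0], 0.48)]
parcel_box []
stand [([209.0, 356.0], 0.58)]
stand_grip [([211.0, 359.0], 0.77)]
slot_mouth [([214.0, 355.0], 0.63)]
corner [([262.0, 399.0], 0.57), ([249.0, 248.0], 0.48)]
rail_end [([265.0, 382.0], 0.68)]
rail_side [([239.0, 402.0], 0.61), ([211.0, 358.0], 0.6)]
weight [([223.0, 461.0], 0.81), ([166.0, 194.0], 0.19)]
train_car [([247.0, 250.0], 0.68)]
top {'fx': 520.134, 'fy': 520.134, 'cx': 318.012, 'cy': 191.931, 'distortion': [-0.111, 0.0, 0.0, 0.0, 0.0], 'eye': [532.11, -73.586, 1378.817], 'orientation': [[0.022, 0.999, -0.049], [-1.0, 0.023, 0.015], [0.017, 0.048, 0.999]]}
horn [([249.0, 390.0], 0.58), ([216.0, 438.0], 0.57)]
parcel_box [([221.0, 459.0], 0.89)]
stand []
stand_grip [([192.0, 281.0], 0.55)]
slot_mouth [([190.0, 281.0], 0.87)]
corner [([147.0, 233.0], 0.74), ([222.0, 458.0], 0.3)]
rail_end [([142.0, 249.0], 0.54)]
rail_side [([170.0, 234.0], 0.75), ([189.0, 278.0], 0.61)]
weight [([203.0, 171.0], 0.86), ([142.0, 250.0], 0.4)]
train_car [([189.0, 281.0], 0.72), ([132.0, 378.0], 0.58)]
```

View pics/scene0.png

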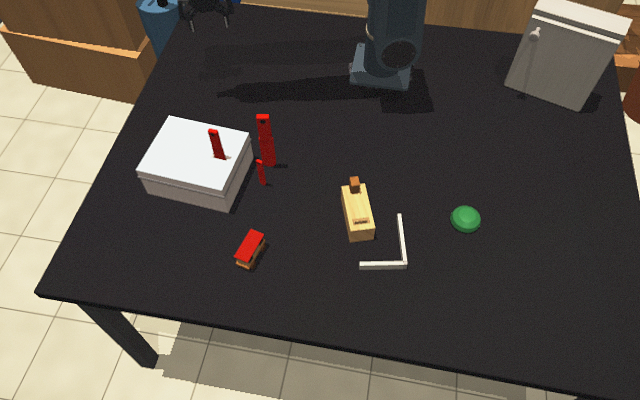

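View pics/top0.png

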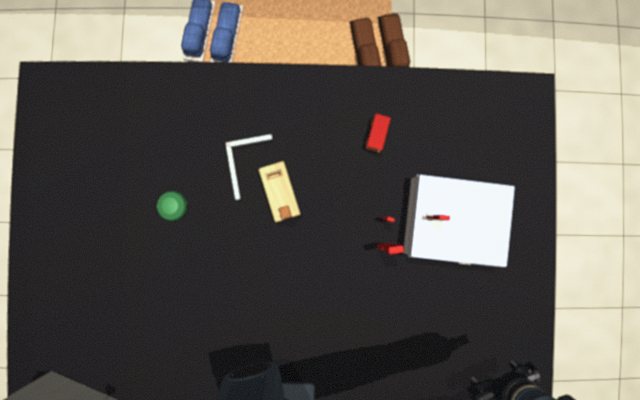

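```bash
cat > h.py <<'E'
import numpy as np,cv2
from scipy.optimize import minimize
from bench import manip
def proj(k,P):
    R=np.array(k["orientation"]);p=(np.atleast_2d(P)-k["eye"])@R; p=p*[1,-1,-1]
    K=np.array([[k["fx"],0,k["cx"]],[0,k["fy"],k["cy"]],[0,0,1.]])
    return cv2.projectPoints(p.reshape(-1,1,3),np.zeros(3),np.zeros(3),K,np.array(k["distortion"],float))[0].reshape(-1,2)
def ray(k,rc,z):
    K=np.array([[k["fx"],0,k["cx"]],[0,k["fy"],k["cy"]],[0,0,1.]])
    u=cv2.undistortPoints(np.array([[[rc[1],rc[0]]]],float),K,np.array(k["distortion"],float)).ravel()
    d=np.array(k["orientation"])@[u[0],-u[1],-1]; e=np.array(k["eye"]); return e+d*(z-e[2])/d[2]
def box(x0,x1,y0,y1,z0,z1): return np.array([[x,y,z] for x in(x0,x1) for y in(y0,y1) for z in(z0,z1)],float)
def place(P,p):
    c,s=np.cos(p[2]),np.sin(p[2]); z=p[3] if len(p)>3 else 0
    return P@np.array([[c,-s,0],[s,c,0],[0,0,1]]).T+[p[0],p[1],z]
S=4
def render(k,parts,p):
    im=np.zeros((400*S,640*S),np.uint8)
    for P in parts:
        h=cv2.convexHull(((proj(k,place(P,p))+.5)*S*16).astype(np.int32)); cv2.fillConvexPoly(im,h,255,shift=4)
    return cv2.resize(im,(640,400),interpolation=cv2.INTER_AREA)/255.
def fit(views,parts,p0):
    f=lambda p:sum(np.abs(render(k,parts,p)-m).sum() for k,m in views)
    best=None
    p=np.array(p0,float)
    for st in(12,4):
        sim=np.vstack([p]+[p+np.eye(3)[i]*[st,st,st/80][i] for i in range(3)])
        r=minimize(f,p,method="Nelder-Mead",options=dict(initial_simplex=sim,xatol=.02,fatol=.2,maxiter=150)); p=r.x
    return p,r.fun,[m.sum() for k,m in views]
def near(m,k,xy,r):
    c=proj(k,[[*xy,40]])[0]; d=np.zeros(m.shape,np.uint8); cv2.circle(d,tuple(int(v) for v in c),r,1,-1); return m*d
STAND=[box(-70,70,-32,32,0,60),box(-70,-40,-12,12,60,100)]
RAILS=[box(-140,10,0,10,0,25),box(0,10,-110,10,0,25)]
BOX=[box(-100,100,-120,120,0,110)]
E
python3 - <<'E'
from h import *
V={c:(manip.calibration(c),cv2.cvtColor(manip.get_image(c),cv2.COLOR_RGB2HSV)) for c in("scene","top")}
t=V["top"][0]
for rc,z in(((192,280),60),((145,228),25),((221,460),110),((217,438),218),((132,378),57),((205,171),20)): print(rc,ray(t,rc,z).round(0))
a=ray(t,(192,280),60)[:2]; b=ray(t,(145,228),25)[:2]; c=ray(t,(221,463),110)[:2]
def go(name,parts,p0,mk,xy,r):
    vs=[(k,near(mk(h).astype(float),k,xy,r)) for k,h in V.values()]
    for v in(vs,vs[:1],vs[1:]):
        p,f,n=fit(v,parts,p0); print(name,p.round(3),round(f,1),n)
wood=lambda h:(h[...,0]>8)&(h[...,0]<35)&(h[...,1]>70)&(h[...,2]>60)
white=lambda h:(h[...,1]<70)&(h[...,2]>90)
go("stand",STAND,[*a,.2],wood,a,50)
go("rails",RAILS,[*b,.1],white,b+[-50,-40],55)
go("box",BOX,[*c,-.05],white,c,95)
E
```

```text
(192, 280) [594.   2.  60.]
(145, 228) [716. 144.  25.]
(221, 460) [ 530. -445.  110.]
(217, 438) [ 538. -363.  218.]
(132, 378) [ 754. -245.   57.]
(205, 171) [555. 290.  20.]
stand [5.96941e+02 4.11400e+00 3.32000e-01] 358.4 [np.float64(1662.0), np.float64(1532.0)]
stand [5.97034e+02 4.16000e+00 3.33000e-01] 52.0 [np.float64(1662.0)]
stand [5.96379e+02 6.93600e+00 3.04000e-01] 299.5 [np.float64(1532.0)]
rails [7.14534e+02 1.38833e+02 2.03000e-01] 345.8 [np.float64(628.0), np.float64(729.0)]
rails [7.14008e+02 1.37607e+02 1.98000e-01] 71.3 [np.float64(628.0)]
rails [7.15985e+02 1.41536e+02 2.04000e-01] 193.5 [np.float64(729.0)]
box [ 5.31352e+02 -4.55793e+02 -9.30000e-02] 1479.3 [np.float64(8014.0), np.float64(8504.0)]
box [ 5.31344e+02 -4.55563e+02 -9.40000e-02] 960.8 [np.float64(8014.0)]
box [ 5.30919e+02 -4.55900e+02 -9.50000e-02] 515.7 [np.float64(8504.0)]
```

Run:
```python
from h import *
s=manip.calibration("scene");t=manip.calibration("top")
print("tall base",ray(s,(165,271),0).round(), "top: base",ray(t,(247,375),0).round())
for z in(100,150,200,250): print(z,ray(s,(117,263),z).round(),ray(t,(250,398),z).round())
print("small",ray(s,(184,263),0).round())
for z in(200,218): print("horn top",z,ray(s,(130,213),z).round(),ray(t,(218,447),z).round())
st=manip.sense(); print(np.round(st["tool_rot"],3).tolist(),st["tcp_pos"],st["finger_gap"])
w=manip.calibration("wrist"); print(w)
R=np.array(st["tool_rot"]);print("cam in tool",R.T@(np.array(w["eye"])-st["tcp_pos"]),(R.T@np.array(w["orientation"])).round(3).tolist())
```

```text
tall base [ 463. -266.    0.] top: base [ 457. -249.    0.]
100 [ 372. -303.  100.] [ 456. -294.  100.]
150 [ 416. -287.  150.] [ 459. -285.  150.]
200 [ 459. -271.  200.] [ 462. -276.  200.]
250 [ 503. -255.  250.] [ 465. -268.  250.]
small [ 533. -273.    0.]
horn top 200 [ 525. -385.  200.] [ 537. -388.  200.]
horn top 218 [ 540. -377.  218.] [ 537. -384.  218.]
[[0.927, 0.374, -0.0], [0.374, -0.927, 0.0], [-0.0, -0.0, -1.0]] [ 196.56900679 -486.79906117  231.29646752] 85.51292486108522
{'fx': 357.9097881982843, 'fy': 357.9097881982843, 'cx': 326.69160253443704, 'cy': 196.8547630662878, 'distortion': array([-0.05216292,  0.        ,  0.        ,  0.        ,  0.        ]), 'eye': array([ 264.70639713, -459.31457168,  374.65786706]), 'orientation': array([[ 3.74005478e-01,  8.88101273e-01,  2.67200358e-01],
       [-9.27426362e-01,  3.58300776e-01,  1.07242240e-01],
       [-4.96125865e-04, -2.87917840e-01,  9.57654985e-01]])}
cam in tool [ 7.34707523e+01  2.59967894e-02 -1.43361919e+02] [[-0.001, 0.958, 0.288], [1.0, 0.0, 0.001], [0.0, 0.288, -0.958]]
```

>>> play_rows(increments=[[[0,0,9,4,1,3,0],[0,0,18,9,2.5,5,0],[0,0,27,14,4,5,0],[0,0,36,19,5.5,5,0],[0,0,45,24,7,5,0]]])

```text
t: 1.82
tcp_pos: [438.2, -416.3, 281.5]
tool_rot: [[0.386, 0.922, 0.0], [0.922, -0.386, -0.001], [-0.0, 0.001, -1.0]]
contact_force: [-0.3, -0.6, 0.5]
finger_gap: 85.5
grip_force: 0.0
```

>>> play_rows(increments=[[[0,0,9,4,1.5,0,0],[0,0,17.6,8,3,0,0],[0,0,17.6,9,3.5,0,0],[0,0,17.6,10.1,3.6,0,0],[0,0,17.6,10.1,3.6,0,0]]])

```text
t: 2.45
tcp_pos: [537.4, -381.3, 281.2]
tool_rot: [[0.095, 0.995, -0.0], [0.995, -0.095, -0.0], [-0.0, -0.0, -1.0]]
contact_force: [0.3, -0.7, -0.9]
finger_gap: 85.6
grip_force: 0.0
```

```bash
cat >> h.py <<'E'
def bladed(): 
    pass
HORN=[np.vstack([box(-2.5,2.5,-15,15,15,95),box(-2.5,2.5,-7,7,0,1)]),box(-6,6,-13,13,93,163)]
HANDLE=HORN[1:]
def red(h): return (((h[...,0]<8)|(h[...,0]>172))&(h[...,1]>130)&(h[...,2]>50)).astype(np.uint8)
E
python3 - <<'E'
from h import *
s=manip.sense(); print(np.round(s["tcp_pos"],1),np.round(s["tool_rot"],3).tolist(),np.round(s["joints"],2),s["t"],s["contact_force"])
w=manip.calibration("wrist"); im=manip.get_image("wrist"); 
for p in ([538,-381,218],[538,-381,190]): print(proj(w,[p]))
cv2.imwrite("pics/w1.png",im[:,:,::-1])
E
```

```text
[ 537.4 -381.3  281.2] [[0.095, 0.995, -0.0], [0.995, -0.095, -0.0], [-0.0, -0.0, -1.0]] [-0.72  0.45  0.68  1.8  -0.    0.95] 2.45 [ 0.2869248  -0.71787692 -0.90625505]
[[327.64148535 214.05520462]]
[[327.54731125 200.43145256]]
```

View pics/w1.png

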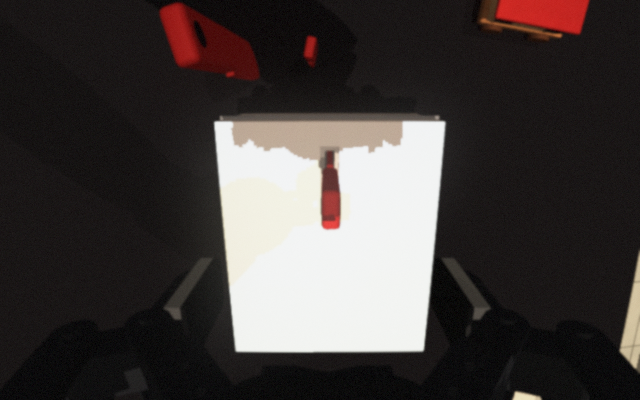

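Run:
```python
from h import *
k=manip.calibration("wrist"); h=cv2.cvtColor(manip.get_image("wrist"),cv2.COLOR_RGB2HSV)
m=red(h); m[:140]=0; m[250:]=0; m[:,:290]=0; m[:,380:]=0
ys,xs=np.nonzero(m); print(m.sum(),ys.min(),ys.max(),xs.min(),xs.max())
P=[box(-2.5,2.5,-15,15,110,150),box(-6,6,-13,13,148,218)]
for p0 in([538,-381,-.094],[540,-375,0]): p,f,n=fit([(k,m.astype(float))],P,p0); print(p.round(3),f,n)
```

```text
679 153 227 323 339
[ 5.40273e+02 -3.77223e+02 -1.00000e-01] 615.564705882353 [np.float64(679.0)]
[ 5.39666e+02 -3.77158e+02 -1.01000e-01] 615.2352941176471 [np.float64(679.0)]
```

Run:
```python
from h import *
k=manip.calibration("wrist"); im=manip.get_image("wrist"); print(k["eye"])
for z in(110,149,150,218): print(z,proj(k,place(box(-6,6,-13,13,z,z)[::2],[540,-379,-.094])).round().tolist())
r=render(k,[box(-2.5,2.5,-15,15,110,150),box(-6,6,-13,13,148,218)],[540,-379,-.094]);ys,xs=np.nonzero(r>.5);print(r.sum(),ys.min(),ys.max(),xs.min(),xs.max())
c=im[130:250,260:400,::-1].copy(); e=cv2.Canny((r[130:250,260:400]*255).astype(np.uint8),50,150)
c=cv2.resize(c,None,fx=5,fy=5,interpolation=0);e=cv2.resize(e,None,fx=5,fy=5,interpolation=0);c[e>0]=c[e>0]//2+np.array([0,120,0],np.uint8);cv2.imwrite("pics/o1.png",c)
```

```text
[ 543.83208108 -308.45127588  424.86573924]
110 [[323.0, 185.0], [323.0, 157.0], [337.0, 185.0], [337.0, 157.0]]
149 [[323.0, 198.0], [323.0, 166.0], [338.0, 198.0], [338.0, 166.0]]
150 [[323.0, 198.0], [323.0, 166.0], [338.0, 198.0], [338.0, 166.0]]
218 [[322.0, 230.0], [322.0, 189.0], [341.0, 230.0], [342.0, 189.0]]
1302.9490196078432 155 230 322 342
```

View pics/o1.png

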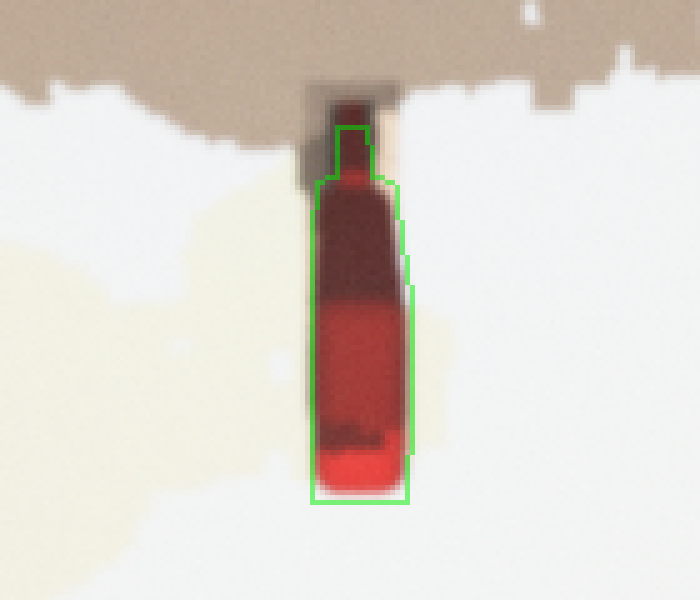

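>>> play_rows(increments=[[[0,0,0,0.2,0.3,-5,0.4],[0,0,0,0.2,0.3,-10,0.5],[0,0,0,0.2,0.3,-10.9,0.6],[0,0,0,0.2,0.3,-10.9,1],[0,0,0,0.2,0.3,-10.9,1]]], newtons=40)

```text
t: 3.22
tcp_pos: [540.9, -379.3, 176.3]
tool_rot: [[0.095, 0.995, 0.005], [0.995, -0.095, -0.004], [-0.004, 0.005, -1.0]]
contact_force: [-0.2, -0.3, -0.1]
finger_gap: 11.3
grip_force: 43.0
```

>>> play_rows(increments=[[[0,0,0,0,0,0,1],[0,0,0,0,0,0,1],[0,0,0,0,0,0,1],[0,0,0,0,0,0,1],[0,0,0,0,0,0.5,1]]])

```text
t: 3.85
tcp_pos: [539.3, -377.5, 177.0]
tool_rot: [[0.094, 0.996, -0.001], [0.996, -0.094, 0.001], [0.001, -0.001, -1.0]]
contact_force: [0.5, 0.2, -1.1]
finger_gap: 11.4
grip_force: 43.1
```

>>> play_rows(increments=[[[0,0,0,0,0,1.5,1],[0,0,0,0,0,3,1],[0,0,0,0,0,5,1],[0,0,0,0,0,7,1],[0,0,0,0,0,9,1]]])

```text
t: 4.47
tcp_pos: [539.6, -377.9, 269.1]
tool_rot: [[0.094, 0.996, 0.001], [0.996, -0.094, -0.001], [-0.001, 0.001, -1.0]]
contact_force: [0.4, -0.0, -0.3]
finger_gap: 11.6
grip_force: 43.1
```

Run:
```python
from h import *
s=manip.sense(); print(np.round(s["tcp_pos"],1),s["finger_gap"],s["grip_force"],s["contact_force"])
w=manip.calibration("wrist"); im=manip.get_image("wrist"); cv2.imwrite("pics/w2.png",im[:,:,::-1])
T=np.array(s["tcp_pos"]); 
for dz in(28,-42,-116): print(dz,proj(w,[T+[0,0,dz]]))
```

```text
[ 539.6 -377.9  269.1] 11.584250388418933 43.06620240211487 [ 0.3881722  -0.04972633 -0.28990012]
28 [[326.65164381 297.56174764]]
-42 [[326.55048645 227.47975479]]
-116 [[326.49827408 191.10247389]]
```

View pics/w2.png

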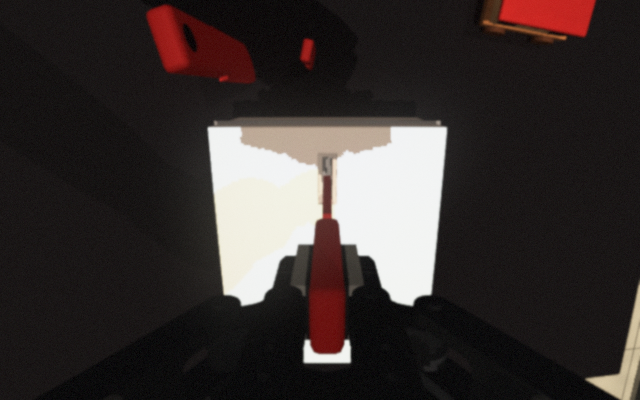

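Run:
```python
from h import *
from scipy.optimize import least_squares
s=manip.sense();k=manip.calibration("wrist"); im=manip.get_image("wrist").astype(int)
h=(im[...,0]-im[...,1:].max(2))
print([(r,int(h[r,323:331].mean())) for r in range(165,232,2)]); print([(r,int(h[r,318:336].mean())) for r in range(330,366,2)])
print("cols",[ (r,np.nonzero(h[r,300:355]>25)[0][[0,-1]]+300) for r in(185,200,212,225,240,330)])
R=np.array(s["tool_rot"]);T=np.array(s["tcp_pos"])
a=np.linspace(0,np.pi,41); tip=np.c_[0*a,15*np.cos(a),15-15*np.sin(a)]
def rows(p,full=False):
    y0,z0,th=p; c,q=np.cos(th),np.sin(th)
    def W(P): # horn local y->tool x (th about tool y), z up -> -tool z ; origin of rotation grip 135
        y=P[:,1];z=P[:,2]-135; return T+(np.c_[y0+y*c+z*q,0*y,-(z0+z*c-y*q)])@R.T
    t=proj(k,W(tip))[:,1]; e=proj(k,W(np.array([[6,13,93],[6,-13,163.],[6,13,163]])))[:,1]
    return np.array([t.min(),e[0],e[1]])
for obs in([177.5,219,353],[178,217,353],[179,219,355],[177.5,222,352]):
    r=least_squares(lambda p:(rows(p)-obs),[0,19,0]); print(obs,r.x.round(3),r.fun.round(2))
print(rows([0,19,0]),rows([0,15,0]),rows([3,19,0]))
```

```text
[(165, 7), (167, 8), (169, 9), (171, 10), (173, 12), (175, 22), (177, 36), (179, 36), (181, 38), (183, 37), (185, 36), (187, 37), (189, 37), (191, 38), (193, 37), (195, 38), (197, 39), (199, 40), (201, 39), (203, 39), (205, 39), (207, 39), (209, 40), (211, 40), (213, 63), (215, 94), (217, 90), (219, 52), (221, 43), (223, 43), (225, 43), (227, 44), (229, 44), (231, 45)]
[(330, 88), (332, 88), (334, 88), (336, 88), (338, 88), (340, 88), (342, 87), (344, 87), (346, 87), (348, 87), (350, 87), (352, 70), (354, 14), (356, -1), (358, -2), (360, 0), (362, 2), (364, 3)]
cols [(185, array([324, 330])), (200, array([322, 331])), (212, array([323, 330])), (225, array([316, 337])), (240, array([314, 339])), (330, array([309, 344]))]
[177.5, 219, 353] [-6.1    6.752 -0.016] [-0. -0.  0.]
[178, 217, 353] [-2.1640e+00  1.1864e+01  1.0000e-02] [0. 0. 0.]
[179, 219, 355] [-3.8860e+00  1.0756e+01  4.0000e-03] [ 0. -0.  0.]
[177.5, 222, 352] [-12.187  -1.576  -0.05 ] [-0. -0. -0.]
[175.79439787 217.10555956 363.07278344] [174.51212408 214.39555162 354.62977868] [171.66799806 211.35927722 355.72858639]
```

>>> play_rows(increments=[[[0,0,3,3,4,0,1],[0,0,8,6,9,0,1],[0,0,13,8,14.5,0,1],[0,0,18,9,20,0,1],[0,0,22,10,25.5,0,1]]])

```text
t: 5.2
tcp_pos: [639.7, -120.9, 266.6]
tool_rot: [[-0.288, 0.958, -0.001], [0.958, 0.288, 0.0], [0.001, -0.001, -1.0]]
contact_force: [0.5, 0.1, -0.3]
finger_gap: 11.9
grip_force: 43.1
```

>>> play_rows(increments=[[[0,0,1,0,5,0,1],[0,0,1.7,0,10,0,1],[0,0,1.7,0,13,0,1],[0,0,1.7,0,14.2,0,1],[0,0,1.7,0,14.2,0,1]]])

```text
t: 5.82
tcp_pos: [639.5, 19.3, 267.0]
tool_rot: [[-0.315, 0.949, -0.001], [0.949, 0.315, -0.001], [-0.0, -0.001, -1.0]]
contact_force: [-0.1, -0.3, -0.6]
finger_gap: 11.3
grip_force: 43.1
```

Run:
```python
from h import *
s=manip.sense(); print(np.round(s["tcp_pos"],1),s["finger_gap"],s["grip_force"],s["contact_force"],np.round(s["tool_rot"],3).tolist())
w=manip.calibration("wrist"); im=manip.get_image("wrist"); cv2.imwrite("pics/w3.png",im[:,:,::-1])
p=[597,5.5,.32]
print("slot",proj(w,place(np.array([[45,0,60.],[45,22,60],[45,-22,60],[70,32,60],[70,-32,60],[-70,32,60],[-70,-32,60]]),p)).round(1).tolist())
```

```text
[639.5  19.3 267. ] 11.300703041117325 43.07714402675629 [-0.09412776 -0.32155235 -0.60958603] [[-0.315, 0.949, -0.001], [0.949, 0.315, -0.001], [-0.0, -0.001, -1.0]]
slot [[327.0, 165.9], [327.0, 143.8], [327.0, 187.2], [352.7, 133.6], [351.5, 196.6], [209.4, 134.0], [215.1, 196.7]]
```

View pics/w3.png

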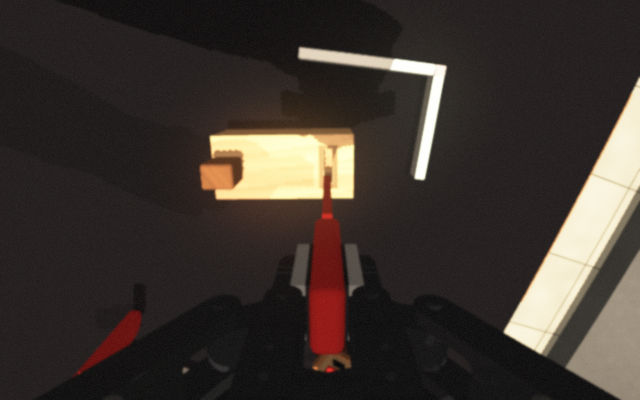

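Run:
```python
from h import *
k=manip.calibration("wrist"); im=manip.get_image("wrist"); h=cv2.cvtColor(im,cv2.COLOR_RGB2HSV)
m=((h[...,0]>3)&(h[...,0]<40)&(h[...,1]>60)&(h[...,2]>70)|(im[...,0]>90)).astype(float); m[:115]=0;m[205:]=0;m[:,:190]=0;m[:,365:]=0
print("stand",fit([(k,m)],STAND,[597,5.5,.32]))
r=(h[...,2]>100).astype(float); r[185:]=0; r[:,:290]=0; r[:,460:]=0; r[70:,:405]=0
print("rails",fit([(k,r)],RAILS,[715,140,.2]))
g=im[165,300:370].sum(1)//3; print("row165",g.tolist())
g=im[150,300:370].sum(1)//3; print("row150",g.tolist())
print("col327",(im[125:190,326:329].sum((1,2))//9).tolist())
```

```text
stand (array([5.99586636e+02, 4.53765376e+00, 3.18781665e-01]), np.float64(1138.6156862745097), [np.float64(11259.0)])
rails (array([7.17573640e+02, 1.39958559e+02, 2.06870950e-01]), np.float64(258.4588235294118), [np.float64(3424.0)])
row165 [222, 223, 223, 223, 223, 223, 223, 223, 224, 224, 224, 227, 230, 234, 236, 236, 236, 234, 227, 214, 201, 196, 200, 195, 179, 168, 170, 161, 159, 173, 180, 180, 185, 200, 199, 195, 200, 214, 229, 236, 237, 236, 237, 238, 237, 238, 237, 238, 237, 238, 237, 237, 231, 202, 130, 72, 55, 53, 56, 53, 52, 51, 52, 53, 48, 48, 51, 52, 50, 50]
row150 [234, 234, 234, 234, 234, 235, 236, 236, 235, 235, 236, 236, 236, 237, 236, 236, 236, 234, 225, 211, 200, 197, 197, 188, 183, 206, 219, 223, 223, 223, 222, 213, 183, 150, 133, 141, 173, 211, 230, 237, 239, 239, 239, 239, 239, 239, 239, 240, 239, 240, 239, 240, 232, 205, 129, 72, 52, 53, 51, 52, 52, 52, 51, 50, 52, 53, 49, 51, 52, 52]
col327 [44, 53, 68, 84, 88, 89, 95, 105, 129, 153, 168, 174, 175, 178, 179, 179, 177, 173, 164, 154, 155, 163, 184, 207, 218, 222, 221, 222, 224, 222, 218, 215, 213, 215, 216, 215, 215, 214, 208, 193, 163, 135, 125, 126, 127, 124, 114, 102, 95, 90, 81, 75, 71, 70, 68, 71, 69, 70, 69, 68, 69, 68, 68, 69, 69]
```

>>> play_rows(increments=[[[0,0,0,0.07,0.1,-4,1],[0,0,0,0.07,0.1,-7,1],[0,0,0,0.07,0.1,-8.5,1],[0,0,0,0.07,0.1,-9.5,1],[0,0,0,0.07,0.1,-10,1]]])

```text
t: 6.55
tcp_pos: [640.7, 19.6, 167.7]
tool_rot: [[-0.313, 0.95, 0.001], [0.95, 0.313, -0.0], [-0.001, 0.001, -1.0]]
contact_force: [-0.4, 0.4, 0.0]
finger_gap: 11.8
grip_force: 43.1
```

>>> play_rows(increments=[[[0,0,0,0,0,-0.7,1],[0,0,0,0,0,-1.3,1],[0,0,0,0,0,-1.8,1],[0,0,0,0,0,-2.3,1],[0,0,0,0,0,-2.3,1]]])

```text
t: 7.18
tcp_pos: [639.9, 20.3, 143.6]
tool_rot: [[-0.314, 0.949, -0.001], [0.949, 0.314, 0.0], [0.0, -0.001, -1.0]]
contact_force: [-0.0, 0.8, -0.3]
finger_gap: 11.7
grip_force: 43.1
```

Free so far; continue down to the floor with small steps.

>>> play_rows(increments=[[[0,0,0,0,0,-0.4,1],[0,0,0,0,0,-0.8,1],[0,0,0,0,0,-1.1,1],[0,0,0,0,0,-1.3,1],[0,0,0,0,0,-1.3,1]]])

```text
t: 7.8
tcp_pos: [640.1, 20.2, 131.0]
tool_rot: [[-0.314, 0.949, -0.0], [0.949, 0.314, 0.0], [0.0, -0.0, -1.0]]
contact_force: [0.3, 0.2, -1.6]
finger_gap: 11.0
grip_force: 43.1
```

>>> play_rows(increments=[[[0,0,0,0,0,-0.1,1],[0,0,0,0,0,-0.2,1],[0,0,0,0,0,-0.3,1],[0,0,0,0,0,-0.4,1],[0,0,0,0,0,-0.4,1]]])

```text
t: 8.43
tcp_pos: [640.3, 20.2, 127.6]
tool_rot: [[-0.314, 0.949, 0.0], [0.949, 0.314, -0.0], [-0.0, 0.0, -1.0]]
contact_force: [-0.8, 1.0, 0.3]
finger_gap: 11.6
grip_force: 43.3
```

>>> play_rows(increments=[[[0,0,0,0,0,-0.1,1],[0,0,0,0,0,-0.2,1],[0,0,0,0,0,-0.3,1],[0,0,0,0,0,-0.4,1],[0,0,0,0,0,-0.4,1]]])

```text
t: 9.05
tcp_pos: [640.7, 20.2, 127.3]
tool_rot: [[-0.314, 0.949, 0.003], [0.949, 0.314, -0.0], [-0.001, 0.003, -1.0]]
contact_force: [-4.0, 0.7, 11.7]
finger_gap: 11.5
grip_force: 44.9
```

>>> play_rows(increments=[[[0,0,0,0,0,0.3,1],[0,0,0,0,0,0.3,0.6],[0,0,0,0,0,0.3,0.4],[0,0,0,0,0,0.3,0.3],[0,0,0,0,0,0.3,0.3]]])

```text
t: 9.68
tcp_pos: [640.1, 20.2, 125.8]
tool_rot: [[-0.314, 0.949, -0.001], [0.949, 0.314, 0.0], [0.0, -0.001, -1.0]]
contact_force: [-0.5, 0.1, -0.8]
finger_gap: 60.1
grip_force: 0.0
```

>>> play_rows(increments=[[[0,0,0,0,0,2,0.3],[0,0,0,0,0,5,0.3],[0,0,0,0,0,9,0.2],[0,0,0,0,0,13,0.1],[0,0,0,0,0,13,0]]])

```text
t: 10.3
tcp_pos: [642.2, 20.1, 261.4]
tool_rot: [[-0.314, 0.949, 0.009], [0.949, 0.314, -0.001], [-0.003, 0.008, -1.0]]
contact_force: [0.5, -0.2, 0.6]
finger_gap: 85.7
grip_force: 0.0
```

Run:
```python
from h import *
s=manip.sense(); print(np.round(s["tcp_pos"],1),np.round(s["joints"],2),s["finger_gap"])
V={}
for c in("scene","top"):
    k=manip.calibration(c);h=cv2.cvtColor(manip.get_image(c),cv2.COLOR_RGB2HSV);V[c]=(k,h)
k,h=V["scene"]
m=((h[...,0]>8)&(h[...,0]<35)&(h[...,1]>70)&(h[...,2]>60)|(red(h)>0)).astype(float); m=near(m,k,[610,8],60)
print(fit([(k,m)],STAND+[place(HORN[1],[45,0,0,8]),place(HORN[0],[45,0,0,8])],[598,5,.32]),"STANDonly before was 597,4.2,.333")
w=manip.calibration("wrist"); im=manip.get_image("wrist"); sc=manip.get_image("scene")
cv2.imwrite("pics/c4.png",np.hstack([im,cv2.resize(sc[130:290,280:440],(400,400))])[:,:,::-1][:, 240:])
print("slot",proj(w,place(np.array([[45,0,8+163],[70,32,60],[-55,0,100.]]),[598,5,.32])).round(1).tolist())
```

```text
[642.2  20.1 261.4] [-0.07  0.37  0.54  1.73  0.    1.18] 85.66203000465546
(array([5.96996345e+02, 3.86396508e+00, 3.28318852e-01]), np.float64(69.95686274509805), [np.float64(1654.0)]) STANDonly before was 597,4.2,.333
slot [[326.0, 204.7], [352.4, 136.2], [210.7, 179.5]]
```

View pics/c4.png

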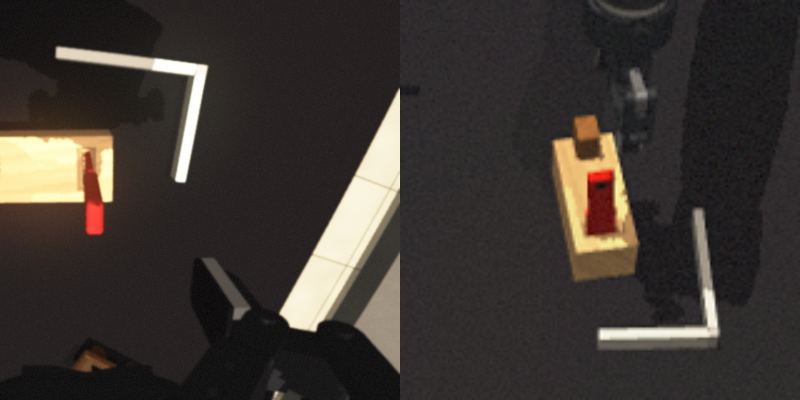

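>>> play_rows(increments=[[[0,0,10,-2,-0.6,0,0],[0,0,20,-4,-1.3,0,0],[0,0,30,-6,-2,0,0],[0,0,40,-8,-2.6,0,0],[0,0,50,-9.6,-3.2,0,0]]])

```text
t: 11.12
tcp_pos: [542.6, -11.8, 254.3]
tool_rot: [[-0.931, 0.365, -0.004], [0.365, 0.931, 0.0], [0.004, -0.001, -1.0]]
contact_force: [0.0, -0.3, 0.4]
finger_gap: 85.1
grip_force: 0.0
```

>>> play_rows(increments=[[[0,0,10,0,0,0,0],[0,0,20,0,0,0,0],[0,0,30,0,0,0,0],[0,0,40,0,0,0,0],[0,0,40,0,0,0,0]]])

```text
t: 11.75
tcp_pos: [543.4, -11.7, 254.5]
tool_rot: [[-0.95, -0.312, -0.003], [-0.312, 0.95, 0.0], [0.003, 0.001, -1.0]]
contact_force: [-0.1, 0.5, 0.1]
finger_gap: 85.6
grip_force: 0.0
```

Run:
```python
from h import *
s=manip.sense(); print(np.round(s["tcp_pos"],1),np.round(s["joints"],2),np.round(s["tool_rot"],3).tolist())
k=manip.calibration("wrist"); im=manip.get_image("wrist"); h=cv2.cvtColor(im,cv2.COLOR_RGB2HSV)
m=((h[...,0]>3)&(h[...,0]<40)&(h[...,1]>60)&(h[...,2]>70)|(im[...,0]>90)).astype(float)
r0=render(k,[box(-90,90,-60,60,0,200)],[598,5,.322]); m*=r0>.5
P=STAND+[place(HORN[1],[45,0,0,8]),place(HORN[0],[45,0,0,8])]
p=fit([(k,m)],P,[598,5,.322]);print(p)
for q in([598,5,.322],p[0]): print(proj(k,place(box(-70,-40,-12,12,100,100)[::2],q)).round(1).tolist())
cv2.imwrite("pics/w5.png",im[:,:,::-1])
```

```text
[543.4 -11.7 254.5] [-0.14  0.11  0.21  1.68  0.   -0.46] [[-0.95, -0.312, -0.003], [-0.312, 0.95, 0.0], [0.003, 0.001, -1.0]]
(array([610.72730852, -16.46330578,   0.70973564]), np.float64(17457.992156862747), [np.float64(28456.0)])
[[310.3, 164.2], [338.7, 164.1], [311.0, 198.2], [338.6, 198.0]]
[[252.6, 181.8], [277.9, 171.3], [267.4, 212.3], [292.3, 202.4]]
```

View pics/w5.png

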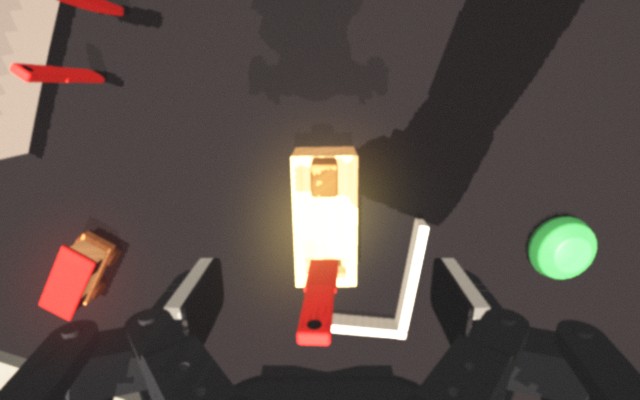

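>>> play_rows(increments=[[[0,0,0,0.2,0,-5,0],[0,0,0,0.2,0,-10,0.1],[0,0,0,0.2,0,-15,0.2],[0,0,0,0.2,0,-18.3,0.3],[0,0,0,0.2,0,-18.3,0.4]]])

```text
t: 12.42
tcp_pos: [542.4, -11.2, 68.9]
tool_rot: [[-0.95, -0.312, -0.009], [-0.312, 0.95, 0.001], [0.008, 0.004, -1.0]]
contact_force: [-0.4, 0.0, -0.3]
finger_gap: 50.8
grip_force: 0.0
```

>>> play_rows(increments=[[[0,0,0,0,0,0,0.5],[0,0,0,0,0,0,0.6],[0,0,0,0,0,0,1],[0,0,0,0,0,0,1],[0,0,0,0,0,0,1]]], newtons=60)

```text
t: 13.05
tcp_pos: [548.1, -12.3, 75.8]
tool_rot: [[-0.95, -0.314, 0.005], [-0.314, 0.95, -0.001], [-0.004, -0.002, -1.0]]
contact_force: [0.8, -0.8, 5.7]
finger_gap: 22.9
grip_force: 59.9
```

Run:
```python
from h import *
s=manip.sense(); print(np.round(s["tcp_pos"],1),s["finger_gap"],s["contact_force"],np.round(s["tool_rot"],3).tolist())
for c in("scene","top"):
    k=manip.calibration(c);im=manip.get_image(c);h=cv2.cvtColor(im,cv2.COLOR_RGB2HSV)
    if c=="scene":
        m=((h[...,0]>8)&(h[...,0]<35)&(h[...,1]>70)&(h[...,2]>60)|(red(h)>0)).astype(float); m=near(m,k,[610,8],60)
        print(fit([(k,m)],[STAND[0]]+[place(HORN[1],[45,0,0,8]),place(HORN[0],[45,0,0,8])],[598,5,.32]))
    r=((h[...,1]<70)&(h[...,2]>90)).astype(float); r=near(r,k,[665,100],55); print(c,fit([(k,r)],RAILS,[715,140,.2]))
```

```text
[548.1 -12.3  75.8] 22.855579931106913 [ 0.83348103 -0.76665389  5.74410466] [[-0.95, -0.314, 0.005], [-0.314, 0.95, -0.001], [-0.004, -0.002, -1.0]]
(array([5.97551521e+02, 3.95602213e+00, 3.23970627e-01]), np.float64(156.52941176470588), [np.float64(1581.0)])
scene (array([7.13982180e+02, 1.37757458e+02, 1.97913074e-01]), np.float64(73.34901960784313), [np.float64(629.0)])
top (array([7.16148243e+02, 1.41189185e+02, 2.02890766e-01]), np.float64(1189.0941176470587), [np.float64(1724.0)])
```

>>> play_rows(increments=[[[0,0,-1.5,0.3,0.5,0.2,1],[0,0,-3.5,1,2,0.2,1],[0,0,-5.5,2,3.5,0.2,1],[0,0,-6.8,3,5,0.2,1],[0,0,-6.8,3.5,6,0.2,1]]])

```text
t: 13.78
tcp_pos: [581.6, 47.4, 75.9]
tool_rot: [[-0.98, -0.198, 0.0], [-0.198, 0.98, -0.003], [0.001, -0.003, -1.0]]
contact_force: [-2.7, -5.4, 6.1]
finger_gap: 22.6
grip_force: 59.8
```

>>> play_rows(increments=[[[0,0,0,0.3,0.7,0,1],[0,0,0,0.6,1.5,0,1],[0,0,0,0.8,2.1,0,1],[0,0,0,0.8,2.1,0,1]]])

```text
t: 14.28
tcp_pos: [590.0, 68.9, 75.8]
tool_rot: [[-0.98, -0.199, 0.001], [-0.199, 0.98, -0.001], [-0.001, -0.001, -1.0]]
contact_force: [-0.7, -3.8, 3.7]
finger_gap: 22.6
grip_force: 59.7
```

Run:
```python
from h import *
s=manip.sense(); print(np.round(s["tcp_pos"],1),s["finger_gap"],s["contact_force"],np.round(s["tool_rot"],3).tolist())
k=manip.calibration("scene");im=manip.get_image("scene");h=cv2.cvtColor(im,cv2.COLOR_RGB2HSV)
m=((h[...,0]>8)&(h[...,0]<35)&(h[...,1]>70)&(h[...,2]>60)|(red(h)>0)).astype(float); m=near(m,k,[645,82],60)
p=fit([(k,m)],[STAND[0]]+[place(HORN[1],[45,0,0,8]),place(HORN[0],[45,0,0,8])],[644,80,.203]);print(p)
p=p[0];c=[714,137.7,.198]; d=p[:2]-c[:2];print("in corner",d[0]*np.cos(c[2])+d[1]*np.sin(c[2]),-d[0]*np.sin(c[2])+d[1]*np.cos(c[2]),p[2]-c[2])
cv2.imwrite("pics/s6.png",cv2.resize(im[150:300,280:460],(720,600))[:,:,::-1])
```

```text
[590.   68.9  75.8] 22.55261383949626 [-0.6827944  -3.7979166   3.71187226] [[-0.98, -0.199, 0.001], [-0.199, 0.98, -0.001], [-0.001, -0.001, -1.0]]
(array([6.41428233e+02, 7.90103055e+01, 2.00749358e-01]), np.float64(149.77647058823527), [np.float64(1646.0)])
in corner -82.69863567681797 -43.26750746206136 0.0027493578933769913
```

View pics/s6.png

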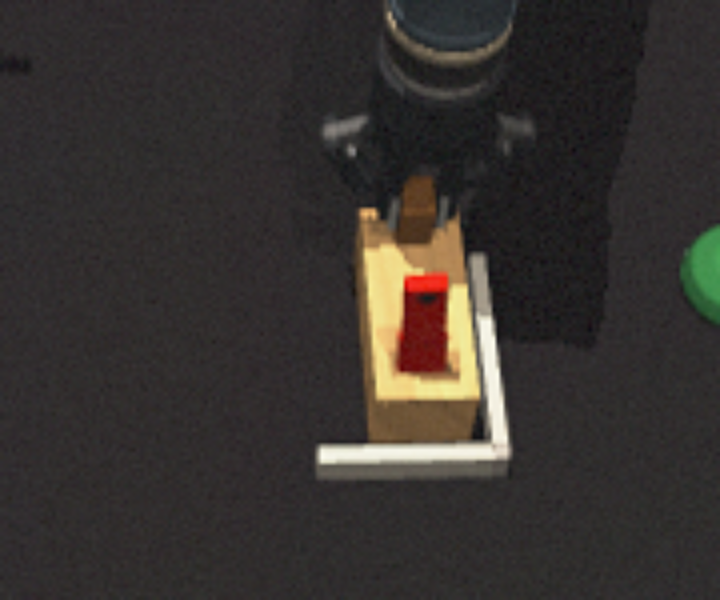

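>>> play_rows(increments=[[[0,0,0,-0.1,0.5,0,1],[0,0,0,-0.2,0.9,0,1],[0,0,0,-0.22,1.1,0,1],[0,0,0,-0.25,1.25,0,1],[0,0,0,-0.25,1.25,0,1]]])

```text
t: 14.95
tcp_pos: [587.9, 79.5, 76.0]
tool_rot: [[-0.98, -0.198, 0.003], [-0.198, 0.98, -0.005], [-0.002, -0.005, -1.0]]
contact_force: [1.8, -8.1, 3.4]
finger_gap: 23.1
grip_force: 60.0
```

>>> play_rows(increments=[[[0,0,0,0.4,0.1,0,1],[0,0,0,0.8,0.17,0,1],[0,0,0,1.1,0.23,0,1],[0,0,0,1.3,0.27,0,1],[0,0,0,1.3,0.27,0,1]]])

```text
t: 15.58
tcp_pos: [594.7, 80.8, 76.4]
tool_rot: [[-0.98, -0.198, -0.01], [-0.198, 0.98, -0.008], [0.011, -0.005, -1.0]]
contact_force: [-14.2, -12.3, 14.4]
finger_gap: 22.6
grip_force: 61.5
```

```bash
cat > chk.py <<'E'
from h import *
s=manip.sense(); print(np.round(s["tcp_pos"],1),s["finger_gap"],s["contact_force"].round(1),s["torque"].round(2),np.round(s["tool_rot"],3).tolist())
k=manip.calibration("scene");im=manip.get_image("scene");h=cv2.cvtColor(im,cv2.COLOR_RGB2HSV)
m=((h[...,0]>8)&(h[...,0]<35)&(h[...,1]>70)&(h[...,2]>60)|(red(h)>0)).astype(float); m=near(m,k,[650,88],60)
rr=render(k,RAILS,[714,137.7,.198]); m[rr>.5]=0
P=[STAND[0]]+[place(HORN[1],[45,0,0,8]),place(HORN[0],[45,0,0,8])]
def f(p): return np.abs(np.where(rr>.5,0,render(k,P,p))-m).sum()
r=minimize(f,[651,92,.2],method="Nelder-Mead",options=dict(initial_simplex=[[651,92,.2],[655,92,.2],[651,96,.2],[651,92,.24]],xatol=.02,fatol=.2)); p=r.x
c=[714,137.7,.198]; d=p[:2]-c[:2];print(r.fun,"in corner",d[0]*np.cos(c[2])+d[1]*np.sin(c[2]),-d[0]*np.sin(c[2])+d[1]*np.cos(c[2]),p[2]-c[2])
import sys
if len(sys.argv)>1: cv2.imwrite(sys.argv[1],cv2.resize(im[150:300,280:460],(720,600),interpolation=cv2.INTER_CUBIC)[:,:,::-1])
E
python3 chk.py pics/s7.png
```

```text
[594.7  80.8  76.4] 22.61809400507165 [-14.2 -12.3  14.4] [-2.48  2.38  0.1 ] [[-0.98, -0.198, -0.01], [-0.198, 0.98, -0.008], [0.011, -0.005, -1.0]]
139.64313725490194 in corner -76.97849408064523 -32.56150361124238 0.0038139492656528995
```

View pics/s7.png

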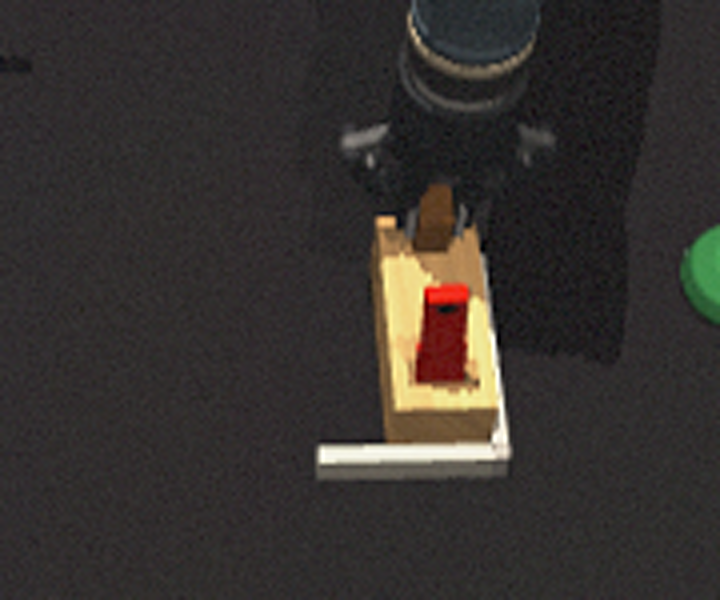

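>>> play_rows(increments=[[[0,0,0,0.05,-0.2,0.3,1],[0,0,0,0.2,-0.15,0.3,1],[0,0,0,0.4,-0.1,0.3,1],[0,0,0,0.4,-0.1,0.3,1]]])

```text
t: 16.12
tcp_pos: [599.5, 81.6, 77.0]
tool_rot: [[-0.98, -0.199, -0.009], [-0.199, 0.98, -0.004], [0.01, -0.002, -1.0]]
contact_force: [-7.2, -7.3, 5.6]
finger_gap: 22.8
grip_force: 60.3
```

```bash
python3 chk.py
```

```text
[599.5  81.6  77. ] 22.76038580130736 [-7.2 -7.3  5.6] [-1.72  1.36 -0.06] [[-0.98, -0.199, -0.009], [-0.199, 0.98, -0.004], [0.01, -0.002, -1.0]]
134.32549019607842 in corner -71.51289842066697 -32.626279826216575 0.002031114655699162
```

>>> play_rows(increments=[[[0,0,0,0.15,0.03,0,1],[0,0,0,0.3,0.06,0,1],[0,0,0,0.45,0.09,0,1],[0,0,0,0.45,0.09,0,1]]])

```text
t: 16.68
tcp_pos: [602.8, 82.3, 77.0]
tool_rot: [[-0.98, -0.199, -0.012], [-0.199, 0.98, -0.004], [0.012, -0.002, -1.0]]
contact_force: [-10.5, -8.1, 7.0]
finger_gap: 23.2
grip_force: 60.5
```

```bash
python3 chk.py
```

```text
[602.8  82.3  77. ] 23.191384208186026 [-10.5  -8.1   7. ] [-1.77  1.8  -0.04] [[-0.98, -0.199, -0.012], [-0.199, 0.98, -0.004], [0.012, -0.002, -1.0]]
130.50980392156862 in corner -70.73527299801603 -32.42325363391387 0.002123044586530509
```

>>> play_rows(increments=[[[0,0,0,0.15,0.03,0,1],[0,0,0,0.3,0.06,0,1],[0,0,0,0.4,0.1,0,1],[0,0,0,0.4,0.1,0,1]]])

```text
t: 17.23
tcp_pos: [602.8, 82.3, 77.1]
tool_rot: [[-0.98, -0.199, -0.02], [-0.199, 0.98, -0.007], [0.021, -0.003, -1.0]]
contact_force: [-20.2, -11.8, 14.0]
finger_gap: 22.8
grip_force: 61.3
```

```bash
python3 chk.py
```

```text
[602.8  82.3  77.1] 22.81559996571677 [-20.2 -11.8  14. ] [-2.29  3.53  0.07] [[-0.98, -0.199, -0.02], [-0.199, 0.98, -0.007], [0.021, -0.003, -1.0]]
136.2 in corner -70.748785403712 -32.47482384335781 0.00020032878794923326
```

>>> play_rows(increments=[[[0.3,-0.7,0,0,0.1,-0.1,1],[0.6,-1.4,0,-0.05,0.2,-0.2,1],[0.8,-2,0,-0.05,0.3,-0.3,1],[0.8,-2,0,-0.05,0.3,-0.3,1]]], newtons=80)

```text
t: 17.77
tcp_pos: [602.6, 82.3, 75.9]
tool_rot: [[-0.98, -0.197, 0.017], [-0.197, 0.98, 0.001], [-0.017, -0.002, -1.0]]
contact_force: [-20.6, -15.8, 20.9]
finger_gap: 22.7
grip_force: 80.5
```

```bash
python3 chk.py
```

```text
[602.6  82.3  75.9] 22.72809249746954 [-20.6 -15.8  20.9] [-3.64  4.9   0.09] [[-0.98, -0.197, 0.017], [-0.197, 0.98, 0.001], [-0.017, -0.002, -1.0]]
133.32549019607842 in corner -70.74282384140831 -32.638970672141824 0.002128936081040922
```

>>> play_rows(increments=[[[0,0.4,0,0,0.1,0,1],[0,0.8,0,-0.02,0.2,-0.05,1],[0,0.8,0,-0.02,0.2,-0.05,1],[0,0.8,0,-0.02,0.2,-0.05,1]]])

```text
t: 18.32
tcp_pos: [602.4, 82.3, 76.0]
tool_rot: [[-0.981, -0.196, 0.002], [-0.196, 0.981, -0.003], [-0.002, -0.003, -1.0]]
contact_force: [-23.9, -20.9, 22.6]
finger_gap: 22.8
grip_force: 80.7
```

```bash
python3 chk.py
python3 - <<'E'
from h import *
k=manip.calibration("wrist"); im=manip.get_image("wrist"); sc=manip.get_image("scene")
# expected rails + stand outline overlay
s=manip.sense(); o=im.copy()
cv2.imwrite("pics/f8.png",np.vstack([np.hstack([im[:,:400]]),np.zeros((1,400,3),np.uint8)])[:,:,::-1] if 0 else np.hstack([cv2.resize(im,(480,300)),cv2.resize(sc[180:280,320:420],(300,300),interpolation=cv2.INTER_CUBIC)])[:,:,::-1])
E
```

```text
[602.4  82.3  76. ] 22.821226653484775 [-23.9 -20.9  22.6] [-4.36  4.69  0.23] [[-0.981, -0.196, 0.002], [-0.196, 0.981, -0.003], [-0.002, -0.003, -1.0]]
132.71764705882353 in corner -69.97716770462532 -32.61803885437783 0.0030324525136771197
```

View pics/f8.png

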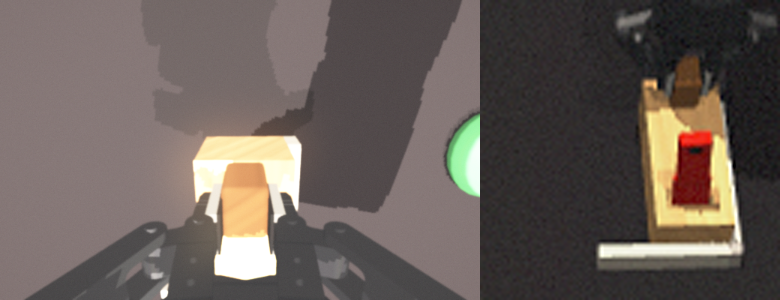

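>>> play_rows(increments=[[[0,0,0.3,0,0,0,1],[0,0,0.5,0,0,0,1],[0,0,0.5,0,0,0,1]]])

```text
t: 18.85
tcp_pos: [602.4, 82.3, 75.9]
tool_rot: [[-0.979, -0.202, 0.002], [-0.203, 0.979, -0.002], [-0.002, -0.003, -1.0]]
contact_force: [-22.8, -19.8, 22.3]
finger_gap: 22.5
grip_force: 80.7
```

```bash
python3 chk.py
```

```text
[602.4  82.3  75.9] 22.484210478007004 [-22.8 -19.8  22.3] [-4.33  4.68 -0.42] [[-0.979, -0.202, 0.002], [-0.203, 0.979, -0.002], [-0.002, -0.003, -1.0]]
132.64313725490194 in corner -71.54215001701768 -32.474497866452396 0.0008476147186432526
```

>>> play_rows(increments=[[[0,0,0.3,0,0,0,1],[0,0,0.5,0,0,0,1],[0,0,0.5,0,0,0,1]]])

```text
t: 19.27
tcp_pos: [602.4, 82.3, 75.9]
tool_rot: [[-0.978, -0.209, 0.002], [-0.209, 0.978, -0.002], [-0.002, -0.002, -1.0]]
contact_force: [-22.3, -19.3, 22.6]
finger_gap: 22.8
grip_force: 80.8
```

```bash
python3 chk.py
```

```text
[602.4  82.3  75.9] 22.838399481845485 [-22.3 -19.3  22.6] [-4.23  4.68 -1.02] [[-0.978, -0.209, 0.002], [-0.209, 0.978, -0.002], [-0.002, -0.002, -1.0]]
126.77254901960782 in corner -70.76618489128123 -32.455722527165875 0.0018079238651539653
```

```bash
python3 -c "
from bench import manip
print(manip.hand_in())"
```

```text
the job is handed in; nothing more can be done
None
```

The job is handed in: the horn is in the stand's slot, and the stand is held flat in the corner, pressing about 26 N on the end rail and 14 N on the side rail. It took about 19 s, and the weight and train car were not touched.

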